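# Spin-test the fans of a rack fan tray and pull the one that binds

### The job

Feel each of the three fans in the fan tray for a binding bearing: with a light fingertip on a blade, turn each impeller, and call it free-running if it goes round easily for at least an eighth of a turn, binding if it resists; never force an impeller, the blades crack under about 12 N. Lift a fan that binds out of the tray by its green handle, set it down gently, flat inside the square red reject tray beside the fan tray, and let go; leave the free-running fans seated in the fan tray, and do not disturb the other things on the bench.

Things in the scene. Friction and masses are not known exactly. Their poses are not given: they have to be found in the camera images.
- tray: grey sheet-metal 19 inch fan tray lying on the bench, fixed: 140 mm in x, 414 mm in y, walls 30 mm high; its front panel at x = -72 mm is 482 mm long and 44 mm high. Origin: centre of its underside, floor 3 mm above. Three wells, centres at y = -136, 0 and +136 mm, one fan in each, the fans' axes parallel to the tray's.
- fan_a: fan a: black module, frame 130 x 130 mm, 32 mm high, about 330 g, looks like the other two; which bind cannot be seen and the order in the wells changes. Origin: centre of its underside, z up. Stands loose in a tray well, 2 mm play all round, underside on the tray floor; 35 mm of lift frees it. Green handle on its +x side (see grip). Blade tops 48 mm above its underside.
- fan_b: fan b: black module, frame 130 x 130 mm, 32 mm high, about 330 g, looks like the other two; which bind cannot be seen and the order in the wells changes. Origin: centre of its underside, z up. Stands loose in a tray well, 2 mm play all round, underside on the tray floor; 35 mm of lift frees it. Green handle on its +x side (see grip). Blade tops 48 mm above its underside.
- fan_c: fan c: black module, frame 130 x 130 mm, 32 mm high, about 330 g, looks like the other two; which bind cannot be seen and the order in the wells changes. Origin: centre of its underside, z up. Stands loose in a tray well, 2 mm play all round, underside on the tray floor; 35 mm of lift frees it. Green handle on its +x side (see grip). Blade tops 48 mm above its underside.
- impeller_a: grey impeller of fan a, turns either way without stops about its z, the fan's axis; origin on it, 10 mm above the fan's underside. Hub 41 mm across, 39 mm high. Five blades 72 degrees apart reach to radius 54 mm, the first along x (white dot). Blades stand 16 mm proud of the frame: closed fingertips fit into the gap between two blades, 36 mm wide at radius 45 mm, to push one sideways.
- impeller_b: grey impeller of fan b, turns either way without stops about its z, the fan's axis; origin on it, 10 mm above the fan's underside. Hub 41 mm across, 39 mm high. Five blades 72 degrees apart reach to radius 54 mm, the first along x (white dot). Blades stand 16 mm proud of the frame: closed fingertips fit into the gap between two blades, 36 mm wide at radius 45 mm, to push one sideways.
- impeller_c: grey impeller of fan c, turns either way without stops about its z, the fan's axis; origin on it, 10 mm above the fan's underside. Hub 41 mm across, 39 mm high. Five blades 72 degrees apart reach to radius 54 mm, the first along x (white dot). Blades stand 16 mm proud of the frame: closed fingertips fit into the gap between two blades, 36 mm wide at radius 45 mm, to push one sideways.
- grip_a (a point): middle of the green pull handle of fan a, at x = 60, y = 0, z = 73 mm of the fan: a level bar 10 mm thick in the fan's x, 76 mm long in y, 14 mm high, on two 10 mm square posts at y = -33 and +33 mm, open below between them.
- grip_b (a point): middle of the green pull handle of fan b, at x = 60, y = 0, z = 73 mm of the fan: a level bar 10 mm thick in the fan's x, 76 mm long in y, 14 mm high, on two 10 mm square posts at y = -33 and +33 mm, open below between them.
- grip_c (a point): middle of the green pull handle of fan c, at x = 60, y = 0, z = 73 mm of the fan: a level bar 10 mm thick in the fan's x, 76 mm long in y, 14 mm high, on two 10 mm square posts at y = -33 and +33 mm, open below between them.
- tip_a (a point): point on the first blade of impeller a, 50 mm from the axis, mid height. Blades: 3 mm thick, 28 mm wide, pitched 50 degrees, spanning 10 mm to each side of the centre line and 11 mm up and down, upper edge on the clockwise side seen from above. A free impeller gives way to well under 1 N at the blade; a binding one resists more than the 12 N a blade can bear.
- tip_b (a point): point on the first blade of impeller b, 50 mm from the axis, mid height. Blades: 3 mm thick, 28 mm wide, pitched 50 degrees, spanning 10 mm to each side of the centre line and 11 mm up and down, upper edge on the clockwise side seen from above. A free impeller gives way to well under 1 N at the blade; a binding one resists more than the 12 N a blade can bear.
- tip_c (a point): point on the first blade of impeller c, 50 mm from the axis, mid height. Blades: 3 mm thick, 28 mm wide, pitched 50 degrees, spanning 10 mm to each side of the centre line and 11 mm up and down, upper edge on the clockwise side seen from above. A free impeller gives way to well under 1 N at the blade; a binding one resists more than the 12 N a blade can bear.
- bin: red plastic reject tray, fixed, open on top: 180 x 180 mm outside, 50 mm high, walls and floor 5 mm thick, 170 x 170 mm inside. Origin: centre of its underside, sides along its x and y axes.
- lamp_1: green and black miner's cap lamp, 72 mm across, 55 mm high, lens up; bystander, origin at the underside (its centre, about), to be left alone
- lamp_2: green and black miner's cap lamp, 72 mm across, 55 mm high, lens up; bystander, origin at the underside (its centre, about), to be left alone
- housing: green lamp battery housing, 85 x 125 x 45 mm; bystander, origin at the underside (its centre, about), to be left alone
- driver: grey electric screwdriver lying down, 220 mm long, 40 mm high, long axis x, bit to +x; bystander, origin at the underside (its centre, about), to be left alone
- screwdriver: small screwdriver with red handle, 180 mm, lying along its x axis; bystander, origin at the underside (its centre, about), to be left alone
- jar: clear jar with blue cap, 56 mm across, 60 mm high; bystander, origin at the underside (its centre, about), to be left alone
- spool: metal solder spool, 60 mm across, 42 mm high; bystander, origin at the underside (its centre, about), to be left alone
- meter: yellow multimeter lying flat, 180 x 85 x 36 mm; bystander, origin at the underside (its centre, about), to be left alone
There are look-alikes about, which are no part of the job. Leave any orange look-alike of the fan_a alone.

How it is judged:
By the outcome, as a careful person would: the job done as asked, in the order asked, and still so for the second after the job is handed in, with the robot touching nothing.
It also fails if it takes over 66 s, if anything falls off the work surface, if the arm or the gripper's body presses on something with over 40 N, if the wrist force passes 120 N, or if a joint passes its speed limit or range.

### The arm

A 6-joint arm with a two-finger parallel gripper is mounted at the origin on the work surface. World frame = base frame: x ahead of the robot, y to its left, z up, the work surface at z = 0. Lengths are in m, angles in rad, forces in N, time in s.
With the tool pointing down it reaches from about 0.325 to 1 m from the base axis. Payload 5.1 kg.
Tool frame: the origin (TCP) lies at the centre of the arm's flange, where the gripper is bolted on; the fingertips stand 173 mm ahead of it and the grasp point (between the pads) lies 155 mm ahead of it; z points along the fingers, y is the line along which they close (so a half turn about z gives the same grasp; the last joint's range is limited). The gripper opens to 85 mm and grips with 20 to 120 N. Pads are 22 mm wide; open, the fingers measure 114 mm over their backs; the gripper's body (76 mm by 85 mm) begins 54 mm behind the grasp point. The pads swing forward as they close: fully open they stand 13 mm farther back than shut.
Start: joints at [1.25, 0.124, 1.65, -0, 1.367, -0.083], TCP at [0.153, 0.632, 0.405] pointing down, gripper open.
Joint ranges: [-2.61, 2.61], [-1.02, 2.33], [0.03, 2.71], [-1.35, 4.49], [0.32, 2.68], [-2.91, 2.91]. Speed limits (rad/s): [2.57, 2.57, 3.14, 3.14, 3.14, 3.14].

### API

Orientations are given as a rotation vector (axis times angle).
In Python, from plant import env, cams, job_done, sensors gives the robot as it stands. Calls block until the motion is done:
- env.goto(position, orientation): joint-space move of the TCP to a pose.
- env.move_l(position, velocity=0.15, rotation=None, f_stop=None): straight line of the TCP; rotation=None keeps the orientation; velocity is the mean speed in m/s. With f_stop (N) it stops when the force on the tool has changed by that much, and returns True; else False.
- env.goto_joints(angles): joint-space move.
- env.command_gripper(opening, grip_force=None): finger opening in m; grip_force is the grip in N (None keeps the last); returns when the fingers have stopped.
- env.wait(seconds).
- env.inverse_kinematics(position, orientation): joint angles nearest the present ones, or None.
- cams.grab_frame(name): name is "side" or "top"; returns the picture (400x640x3 uint8, red, green, blue); there is no depth.
- cams.camera_info(name): a dict with "fx", "fy", "cx", "cy" (pixels), "D" ([k1, k2, p1, p2, k3] as OpenCV has them; the pictures are not rectified), "view" (4x4, takes a point from world to camera coordinates). Camera axes: x right, y down, z forward; pixel columns grow to the right and rows downward; lengths in m; the calibration is good to about 2 mm. A picture is of the moment at which its call begins. camera_info takes no time and is no camera call.
A pose or a line that the arm cannot do raises env.IKError and nothing moves.
- job_done(): hands the job in; it is judged then, once.
Readings, each from a call of its own:
- sensors.read_time_s(): time.
- sensors.read_q(): joint angles.
- sensors.read_qd(): joint speeds.
- sensors.read_joint_torque(): joint torques, N m.
- sensors.read_position(): TCP position.
- sensors.read_tcp_rot(): TCP orientation.
- sensors.read_ft_force(): force on the tool from outside, world axes, zero at the start.
- sensors.read_wrist_torque(): the same for the moment, N m.
- sensors.read_opening(): finger opening in m.
- sensors.read_grasp_force(): force on a finger pad.
Only numpy, scipy, OpenCV 4.12 (cv2) and the standard library are available. Lean on these libraries where they do the work, as an engineer would, in place of code of your own. Each camera call takes 0.05 s, during which the arm holds its last target. There are 200 camera calls.

## Working session

There is one attempt and no reset: what is moved stays moved. The work goes in short steps, each a Python script; the robot and the scene stay as the last script left them, time stands still between calls to the robot, and variables do not carry over. Pictures are saved under pics/ and viewed, at most 10 in all, crops included, and the job is handed in when it is done.

```bash
mkdir -p pics; ls; python3 - <<'E'
from plant import env,cams,sensors
import cv2,numpy as np
np.set_printoptions(precision=4,suppress=True)
for n in("top","side"):
    f=cams.grab_frame(n); cv2.imwrite(f"pics/{n}0.png",f[:,:,::-1]); i=cams.camera_info(n); print(n,i)
print(sensors.read_time_s(),sensors.read_tcp_rot(),sensors.read_position(),sensors.read_opening())
E
```

```text
pics
top {'fx': 365.5269866792232, 'fy': 365.5269866792232, 'cx': 311.7036333101672, 'cy': 201.52965032688107, 'D': array([-0.0006,  0.    ,  0.    ,  0.    ,  0.    ]), 'view': array([[-0.0229, -0.9996, -0.0149, -0.0139],
       [-0.984 ,  0.0251, -0.1764,  0.5324],
       [ 0.1767,  0.0106, -0.9842,  1.0075],
       [ 0.    ,  0.    ,  0.    ,  1.    ]])}
side {'fx': 414.0793517256698, 'fy': 414.0793517256698, 'cx': 325.73247755419584, 'cy': 199.61218807632483, 'D': array([0.003, 0.   , 0.   , 0.   , 0.   ]), 'view': array([[-0.9936, -0.1129, -0.0094,  0.5309],
       [-0.0579,  0.5765, -0.8151,  0.1105],
       [ 0.0974, -0.8093, -0.5793,  1.3743],
       [ 0.    ,  0.    ,  0.    ,  1.    ]])}
0.1 [-0.3726 -3.119   0.0029] [0.1531 0.6315 0.4036] 0.08580063554216522
```

View pics/top0.png

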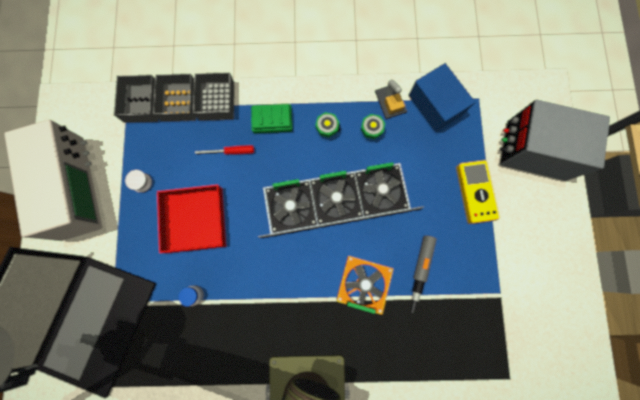

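View pics/side0.png

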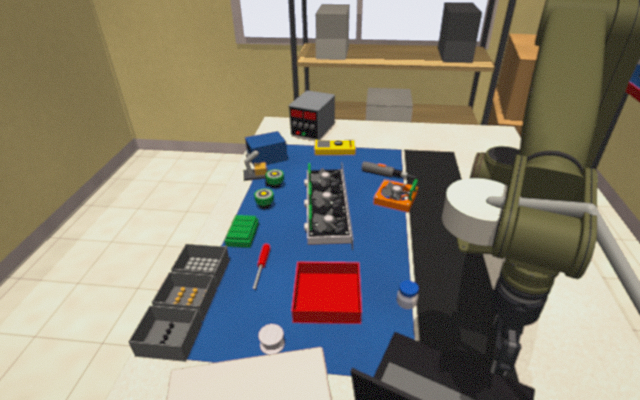

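The top view shows three fans with green handles at (290,184), (335,176) and (382,167) in the tray, centred at about (337,197). The red bin is at (192,218).
Possible mix-ups: the orange fan at (365,285), the green housing at (272,118) and the green lamps at (327,125) and (373,126). I choose the three black fans in the grey tray.

```bash
cat > h.py <<'E'
import cv2,numpy as np
from plant import env,cams,sensors
from scipy.spatial.transform import Rotation as R
np.set_printoptions(precision=4,suppress=True)
def ray(n,px):
    i=cams.camera_info(n);K=np.array([[i['fx'],0,i['cx']],[0,i['fy'],i['cy']],[0,0,1]])
    u=cv2.undistortPoints(np.float64(px).reshape(-1,1,2),K,i['D']).reshape(-1,2)
    V=i['view'];d=np.c_[u,np.ones(len(u))]@V[:3,:3];return -V[:3,:3].T@V[:3,3],d
def plane(n,px,z):
    c,d=ray(n,px);return (c+d*((z-c[2])/d[:,2])[:,None])
def proj(n,P):
    i=cams.camera_info(n);K=np.array([[i['fx'],0,i['cx']],[0,i['fy'],i['cy']],[0,0,1]]);V=i['view']
    return cv2.projectPoints(np.float64(P).reshape(-1,3),cv2.Rodrigues(V[:3,:3])[0],V[:3,3],K,i['D'])[0].reshape(-1,2)
def green(f): 
    h=cv2.cvtColor(f,cv2.COLOR_RGB2HSV);return cv2.inRange(h,(50,120,50),(75,255,255))
def red(f):
    h=cv2.cvtColor(f,cv2.COLOR_RGB2HSV);return cv2.inRange(h,(0,180,90),(6,255,255))|cv2.inRange(h,(174,180,90),(180,255,255))
def blobs(m,a=20):
    n,l,s,c=cv2.connectedComponentsWithStats(m);return [(c[k],s[k],l==k) for k in range(1,n) if s[k,4]>a]
def down(yaw): # tool z down, tool x (pad width) at world angle yaw
    c,s=np.cos(yaw),np.sin(yaw);return R.from_matrix(np.array([[c,s,0],[s,-c,0],[0,0,-1]])).as_rotvec()
E
python3 - <<'E'
from h import *
f=cv2.imread('pics/top0.png')[:,:,::-1].copy()
for c,s,l in blobs(green(f)):
    p=np.argwhere(l)[:,::-1]; r=cv2.minAreaRect(p.astype(np.float32)); print(c,s,r,plane('top',[c],.08)[0])
for c,s,l in blobs(red(f),200):
    p=np.argwhere(l)[:,::-1];r=cv2.minAreaRect(p.astype(np.float32));print('red',s,plane('top',cv2.boxPoints(r),.05))
g=cv2.imread('pics/side0.png')[:,:,::-1].copy()
for c,s,l in blobs(green(g)): print('side',c,s)
# hubs
h=cv2.cvtColor(f,cv2.COLOR_RGB2HSV)
m=cv2.inRange(h,(0,0,150),(180,60,255)); m[:,:265]=0;m[:,405:]=0;m[:165]=0;m[230:]=0
for c,s,l in blobs(m,8): print('hub',c,s,plane('top',[c],.052)[0])
cv2.imwrite('pics/c1.png',cv2.resize(f[155:245,255:430,::-1],None,fx=4.5,fy=4.5,interpolation=cv2.INTER_CUBIC))
E
```

```text
[271.0782 118.0401] [ 252  105   40   28 1048] ((271.5, 118.5), (27.0, 39.0), 90.0) [0.7766 0.0857 0.08  ]
[328.     130.9512] [316 122  23  15  82] ((327.2391662597656, 129.26185607910156), (13.531482696533203, 22.158939361572266), 87.39744567871094) [ 0.7322 -0.079   0.08  ]
[370.95  133.125] [362 124  22  14  80] ((371.61163330078125, 131.66412353515625), (21.75178337097168, 11.460617065429688), 10.784297943115234) [ 0.7221 -0.2026  0.08  ]
[379.4083 166.9917] [366 163  27  11 120] ((378.8835144042969, 167.44093322753906), (5.62913703918457, 27.49303436279297), 78.2317123413086) [ 0.6206 -0.2213  0.08  ]
[ 70.6111 181.8611] [ 68 170   6  24  36] ((70.5919189453125, 181.4824981689453), (23.529346466064453, 1.5436747074127197), 79.2156982421875) [0.6005 0.6587 0.08  ]
[332.9145 175.2564] [320 172  26  10 117] ((332.7480163574219, 175.864013671875), (5.903220176696777, 25.49117660522461), 79.69515228271484) [ 0.6    -0.0889  0.08  ]
[285.7    183.7333] [273 180  27  10 120] ((285.9519958496094, 184.23599243164062), (5.813777446746826, 25.759506225585938), 79.69515228271484) [0.5789 0
[... 623 characters left out ...]
] [266 175  17  10  96]
side [414.     183.9362] [411 179   7  13  47]
side [310.271  204.3084] [309 181   4  49 107]
side [264.0755 200.7075] [255 194  18  12 106]
side [241.698  231.1007] [225 215  33  32 765]
hub [401.8485 175.303 ] [399 165   6  23  33] [ 0.6016 -0.2899  0.052 ]
hub [354.5 171.6] [350 171  10   2  10] [ 0.6163 -0.1534  0.052 ]
hub [309.3846 179.7692] [305 179  10   3  13] [ 0.5954 -0.0216  0.052 ]
hub [382.6786 188.2619] [378 184  11  10  84] [ 0.5647 -0.2323  0.052 ]
hub [267.5641 208.2051] [265 187   7  43  78] [0.5149 0.1001 0.052 ]
hub [336.3258 196.4719] [331 192  11  10  89] [ 0.544 -0.098  0.052]
hub [289.6957 204.9565] [285 200  11  11  92] [0.5227 0.0365 0.052 ]
```

View pics/c1.png

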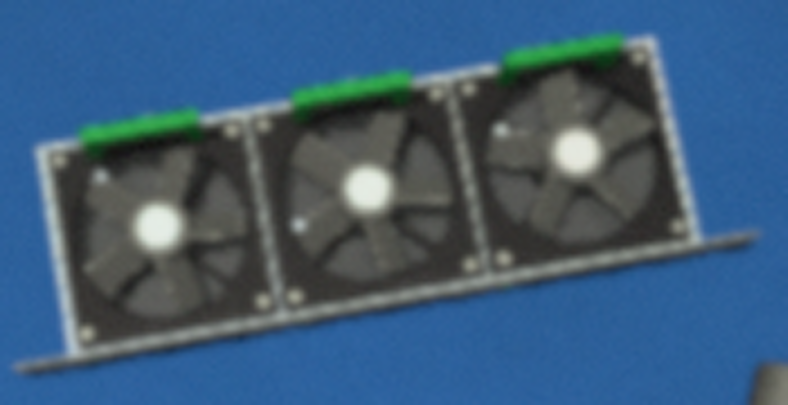

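The crop shows the hubs at crop px (157,227), (366,188) and (576,152). The white dots are at (101,176), (299,224) and (501,129), and the handles face +x. The hub spacing is 272 mm, as it should be. Next I'll feel the first fan (left).

```bash
cat >> h.py <<'E'
YAW=.155
HUB=np.array([[.5227,.0365],[.544,-.098],[.5647,-.2323]])
DOT=np.array([[101,176],[299,224],[501,129]])/4.5-.39+[255,155]
def pose(h,th,r,z): return np.r_[h+r*np.array([np.cos(th),np.sin(th)]),z]
def gap(k):
    d=plane('top',[DOT[k]],.048)[0,:2]-HUB[k]; b=np.arctan2(d[1],d[0])+np.radians(7) # blade centre
    g=[b+np.radians(36-4+72*i) for i in range(5)]
    rel=[np.degrees(a-YAW)%360 for a in g]
    return np.linalg.norm(d),np.degrees(b),min((x for x in rel if x>=85))  # fan-frame angle deg
def feel(k,r=.043,zt=.042,sweep=75):
    t0=YAW+np.radians(gap(k)[2]); ths=t0+np.radians(np.arange(0,sweep+1,15)); h=HUB[k]
    best=None
    for o in(np.pi/2,-np.pi/2):
        qs=[env.inverse_kinematics(pose(h,t,r,zt+.173),down(t+o)) for t in ths[[0,-1]]]
        if any(q is None for q in qs): continue
        if np.abs(qs[0]-np.array(qs[1])).max()>2: continue
        m=max(abs(q[5]) for q in qs)
        if best is None or m<best[0]: best=(m,o)
    o=best[1]; print('fan',k,gap(k),best)
    env.goto(pose(h,ths[0],r,.32),down(ths[0]+o))
    env.move_l(pose(h,ths[0],r,.235),.15)
    f0=sensors.read_ft_force()
    s=env.move_l(pose(h,ths[0],r,zt+.173),.04,f_stop=3)
    print('descend stop',s,sensors.read_position(),sensors.read_ft_force()-f0)
    if s: env.move_l(pose(h,ths[0],r,.30),.15); return None
    res=True
    for t in ths[1:]:
        s=env.move_l(pose(h,t,r,zt+.173),.03,rotation=down(t+o),f_stop=3)
        df=np.array(sensors.read_ft_force())-f0; p=np.array(sensors.read_position())[:2]-h
        print(' ',s,df,'at',np.degrees(np.arctan2(p[1],p[0])-YAW)%360)
        if s or np.linalg.norm(df)>3.5: res=False;break
    p=np.array(sensors.read_position())
    if not res: # back off the blade, then up
        th=np.arctan2(*(p[:2]-h)[::-1])-.07; env.move_l(pose(h,th,r,p[2]),.03)
    p=np.array(sensors.read_position());p[2]=.30; env.move_l(p,.15)
    print('free' if res else 'binds',sensors.read_time_s()); return res
E
python3 - <<'E'
from h import *
for k in range(3): print(gap(k))
env.command_gripper(0.0,20)
print(sensors.read_ft_force(),sensors.read_time_s())
feel(0)
f=cams.grab_frame('top');cv2.imwrite('pics/a.png',f[:,:,::-1])
E
```

```text
(np.float64(0.05035800561378458), np.float64(53.53187316436206), np.float64(148.65102733983434))
(np.float64(0.04926953869560561), np.float64(122.54979067331507), np.float64(145.66894484878733))
(np.float64(0.049778669937109166), np.float64(77.17298817892875), np.float64(100.292142354401))
[-0.2546 -0.4327  0.1719] 0.8667
fan 0 (np.float64(0.05035800561378458), np.float64(53.53187316436206), np.float64(148.65102733983434)) (np.float64(1.020234675776054), -1.5707963267948966)
descend stop False [0.4829 0.0529 0.2148] [-0.0268  0.0041 -0.8919]
  False [ 0.4358 -0.137  -0.3869] at 163.6124888252065
  False [ 0.7346 -0.3858 -0.2973] at 178.5226800151584
  False [ 0.5398 -0.334   0.1911] at 193.4953940623353
  False [0.1734 0.0166 0.0098] at 208.4789304892422
  False [ 1.1004  0.1386 -0.8809] at 223.39830768191354
free 7.9667
```

```bash
python3 - <<'E'
from h import *
print(feel(1))
print(feel(2))
env.goto([.45,.15,.40],down(1.5))
f=cams.grab_frame('top');cv2.imwrite('pics/b.png',cv2.resize(f[155:245,255:430,::-1],None,fx=4.5,fy=4.5,interpolation=cv2.INTER_CUBIC))
print(sensors.read_time_s())
E
```

```text
fan 1 (np.float64(0.04926953869560561), np.float64(122.54979067331507), np.float64(145.66894484878733)) (np.float64(1.213723497915953), -1.5707963267948966)
descend stop False [ 0.5051 -0.0795  0.2148] [ 0.2371  0.5551 -1.0421]
  True [ 0.3678  2.2796 -0.3773] at 160.56891158445785
binds 11.9417
False
fan 2 (np.float64(0.049778669937109166), np.float64(77.17298817892875), np.float64(100.292142354401)) (np.float64(0.8090668233351233), -1.5707963267948966)
descend stop False [ 0.5505 -0.1917  0.2148] [-0.5203 -0.49    0.6426]
  False [-0.5267  0.8461 -1.1038] at 115.18737218640915
  False [ 0.2785  0.1319 -0.1741] at 130.13628111756802
  False [0.6999 0.4951 0.6292] at 145.12123718070086
  False [0.4827 0.2379 0.137 ] at 160.10019506204716
  False [-1.1182  0.1958 -0.0813] at 175.1275399644836
free 17.525
True
19.075
```

View pics/b.png

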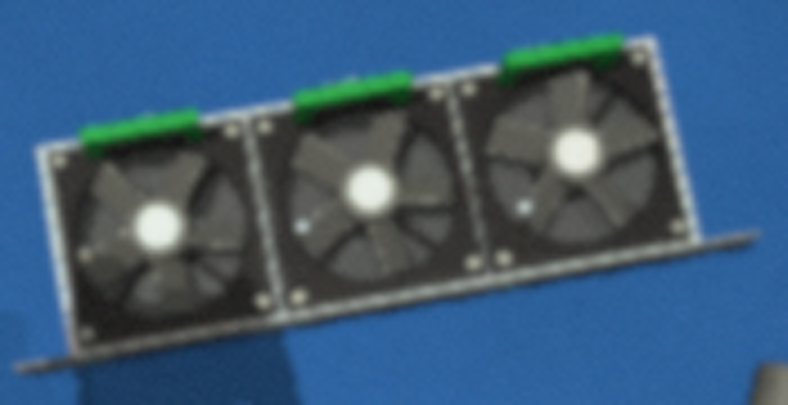

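Fans 0 (left) and 2 (right) are free: their dots have turned about 63°, to (86,254) and (524,207). Fan 1 (middle) binds: its dot is unmoved at (302,226) and it stopped at contact. I'll grip and lift fan 1.

```bash
python3 - <<'E'
from h import *
g=np.array([.602,-.090]); 
best=min(((abs(q[5]),o) for o in(np.pi/2,-np.pi/2) if (q:=env.inverse_kinematics([*g,.233],down(YAW+o))) is not None))
o=best[1];print(best)
env.command_gripper(.06)
env.goto([*g,.32],down(YAW+o))
print('stop',env.move_l([*g,.232],.12,f_stop=10),sensors.read_position())
env.command_gripper(0.0,90)
print(sensors.read_opening(),sensors.read_grasp_force())
f0=np.array(sensors.read_ft_force())
print('stop',env.move_l([*g,.282],.08,f_stop=25),np.array(sensors.read_ft_force())-f0)
env.move_l([*g,.37],.15)
print(np.array(sensors.read_ft_force())-f0,sensors.read_wrist_torque(),sensors.read_time_s(),o)
c,s=np.cos(.11),np.sin(.11);A=np.array([[c,-s],[s,c]])
ims=[]
for n in('top','side'):
    f=cams.grab_frame(n)[:,:,::-1].copy()
    for hw,z,col in((.09,.05,(0,255,0)),(.085,.005,(255,255,0))):
        q=np.array([[1,1],[1,-1],[-1,-1],[-1,1]])*hw@A.T+[.492,.330]
        cv2.polylines(f,[(proj(n,np.c_[q,np.full(4,z)])*16).astype(np.int32)],True,col,1,cv2.LINE_AA,4)
    ims.append(cv2.resize(f[150:290,130:430] if n=='top' else f[130:330,220:440],(390,290) if n=='side' else (400,290),interpolation=cv2.INTER_CUBIC))
cv2.imwrite('pics/lift.png',np.hstack(ims))
E
```

```text
(np.float64(0.39157464403112785), 1.5707963267948966)
stop False [ 0.6025 -0.09    0.2329]
0.008251143939552123 88.73039960861206
stop False [-0.8549  1.4976 -5.5168]
[-1.3883  2.0127 -6.3497] [ 0.0352 -0.1459 -0.0017] 23.7167 1.5707963267948966
```

View pics/lift.png

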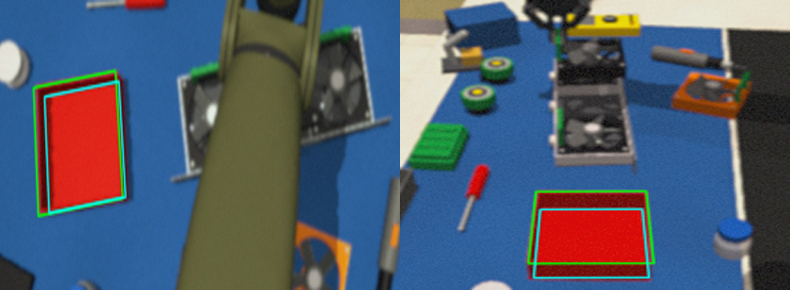

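The bin outline fits both views, and the fan hangs level from the gripper. Now I'll place it in the bin.

```bash
python3 - <<'E'
from h import *
b=.11;g=np.array([.492,.330])+.06*np.array([np.cos(b),np.sin(b)]);rot=down(b+np.pi/2)
env.move_l([*g,.37],.2,rotation=rot)
env.move_l([*g,.30],.12)
f=cams.grab_frame('side')[:,:,::-1];cv2.imwrite('pics/over.png',cv2.resize(f[150:330,200:440],(720,540),interpolation=cv2.INTER_CUBIC))
print(sensors.read_opening(),sensors.read_wrist_torque(),sensors.read_time_s())
E
```

```text
0.008116918545536774 [ 0.0333 -0.2346  0.0031] 26.9
```

View pics/over.png

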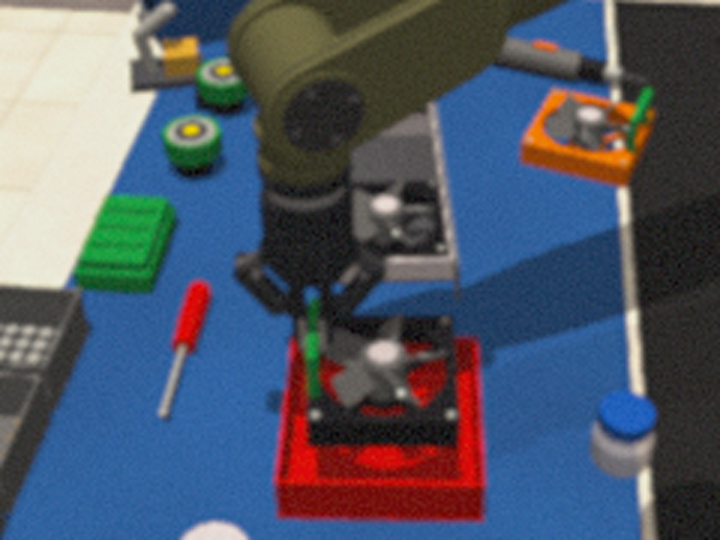

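The fan hangs level over the bin, at crop (383,385), inside the red walls. I'll lower it.

```bash
python3 - <<'E'
from h import *
b=.11;g=np.array([.492,.330])+.06*np.array([np.cos(b),np.sin(b)])
print(env.move_l([*g,.243],.1,f_stop=8))
f0=np.array(sensors.read_ft_force())
print(env.move_l([*g,.2335],.02,f_stop=3),sensors.read_position(),np.array(sensors.read_ft_force())-f0)
env.command_gripper(.05)
env.wait(.2)
p=sensors.read_position()
print(env.move_l([p[0],p[1],.36],.12,f_stop=8))
env.goto([.42,.05,.42],down(1.6))
ims=[]
for n,s in(('top',np.s_[150:290,130:430]),('side',np.s_[130:330,220:440])):
    ims.append(cv2.resize(cams.grab_frame(n)[:,:,::-1][s],(400,290),interpolation=cv2.INTER_CUBIC))
cv2.imwrite('pics/end.png',np.hstack(ims)); print(sensors.read_time_s())
E
```

```text
False
True [0.5518 0.3367 0.2349] [-0.1787 -0.5272  7.7642]
False
31.2667
```

View pics/end.png

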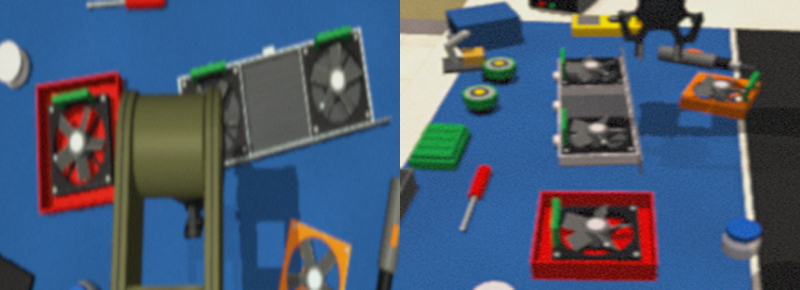

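The picture shows the fan flat inside the bin, at (78,143) in the top half and (600,230) in the side half. The other two fans are still seated and the arm is clear.

```bash
python3 -c "
from plant import job_done
print(job_done())"
```

```text
the job is handed in; nothing more can be done
None
```

The middle fan binds and now lies flat in the red reject tray; the left and right fans each turned about 63° freely and stay seated, and the job was handed in at about 31 s of the 66 s limit.

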